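Screw the cap onto the strainer pot

TASK

Put the black cap on the neck of the blue strainer pot with its red grip bar in line with the pot's two bolt ears, and let it rest there on the thread. Turn it backwards (anticlockwise seen from above) under light pressure until you feel it drop into the start of the thread, then screw it clockwise fully home against its sprung seal and let go. Do not force the thread, and leave the other things on the bench where they are.

Things in the scene. Friction and masses are not known exactly. Their poses are not given: they have to be found in the camera images.
- cap: Loose screw cap, about 0.12 kg, standing skirt down on the bench: black ribbed skirt and top, 65 mm across, 27 mm high, with a red grip bar on top, 46 mm long (along the cap's x), 22 mm wide (along y), from 27 to 53 mm above the underside. Origin: centre of the underside; z up. Open below: 55 mm bore, 22 mm deep.
- cap_grip (a point): On the cap's axis, 49 mm above its underside: a good TCP height to grip the bar across its 22 mm width (fingers closing along the cap's y, tool pointing down, firm squeeze of about 60 N).
- cap_pins (a point): On the cap's axis, 4 mm above its underside, level with four steel pins of 4 mm diameter that point inwards from the skirt at the cap's +x, +y, -x and -y. The cap therefore fits the pot alike at every quarter turn.
- pot: Blue strainer pot fixed to the bench, upright: round 94 mm flange, two bolt ears with dark screws along its +y and -y (144 mm over all), brass pipe stubs along +x and -x (124 mm over all), brass threaded neck on top. Origin: centre of the underside, on the bench; z up. The neck stands at a hidden angle on it, which never changes while you work.
- pot_ear (a point): Top of the screw in the pot's +y bolt ear, 61 mm from the pot's axis, 16 mm above the bench. With the cap's bar along the line through both ears (or square to it) within 0.04 rad, the pins come to rest on the flat thread crests, not in a gap.
- pot_mouth (a point): On the pot's axis, level with the flat tops of the thread crests, 90 mm above the bench. Height of the cap's underside from here: -2 mm when the pins rest on the crests, about -8.5 mm after the drop, about -13.2 mm fully home. The neck's 44 mm core stands 5 mm higher than this, with a tapered rim. Radial play of the cap about 1.3 mm.
- pot_thread (a point): On the axis, 5 mm below pot_mouth. Four thread starts (gaps) 90 degrees apart; from the bar in line with the ears they lie 0.28 to 1.1 rad anticlockwise from above. A gap gives the pins only 0.14 rad of free turn. A rigid rib, 4 mm higher than the crests, closes each gap's anticlockwise side: turning back beyond it, or clockwise on the crests, jams.
- pot_seal (a point): Free top of the black sprung seal disc (34 mm across, 1.5 N/mm), 13.5 mm above pot_mouth. The dropped cap rests on it. Press 1 to 2 mm deeper (2 to 3 N) and turn clockwise: the pins pass under the crests and draw the cap down 5 mm over 0.95 rad, then 0.2 rad level up to a stop rib, 1.1 to 1.25 rad from the drop. Greased; it holds when let go.
- ptfe: Bystander: white roll of thread tape lying flat, 48 mm across, 14 mm high; origin at the centre of its underside.
- union: Bystander: brass union nut with tailpiece standing upright, 29x33x50 mm; origin at the centre of its underside.
- meter_lid: Bystander: loose round blue meter lid lying flat, 74x65x7 mm; origin at the centre of its underside.

How it is judged:
By the outcome, as a careful person would: the job done as asked, in the order asked, and still so for the second after the job is handed in, with the robot touching nothing.
It also fails if it takes over 72 s, if anything falls off the work surface, if the arm or the gripper's body presses on something with over 40 N, if the wrist force passes 120 N, or if a joint passes its speed limit or range.

ROBOT

A 7-joint arm with a two-finger parallel gripper is mounted at the origin on a cart in front of the work surface, level with it; the furniture and walls round the work are solid. World frame = base frame: x ahead of the robot, y to its left, z up, the work surface at z = 0. Lengths are in m, angles in rad, forces in N, time in s.
With the tool pointing down it reaches from about 0.4 to 0.9 m from the base axis. Payload 5.5 kg.
Tool frame: the origin (TCP) lies between the finger pads, 19 mm behind the fingertips; this is the grasp point; z points along the fingers, y is the line along which they close (so a half turn about z gives the same grasp; the last joint's range is limited). The gripper opens to 85 mm and grips with 20 to 120 N. Pads are 22 mm wide; open, the fingers measure 114 mm over their backs; the gripper's body (76 mm by 85 mm) begins 54 mm behind the grasp point. The pads swing forward as they close: fully open they stand 13 mm farther back than shut.
Start: joints at [1.519, 0.501, -0.427, 1.55, 0.221, 1.138, -0.21], TCP at [0.201, -0.618, 0.25] pointing down, gripper open.
Joint ranges: [-2.88, 2.88], [-0.31, 2.03], [-1.54, 1.56], [0.2, 2.42], [-1.41, 4.55], [0.19, 2.02], [-2.57, 2.57]. Speed limits (rad/s): [2.57, 2.57, 3.14, 3.14, 3.14, 3.14, 3.14].

INTERFACE

Orientations are given as a rotation vector (axis times angle).
In Python, from plant import r, vision gives the robot as it stands.
- The arm moves only by the tool carry_out, never from a script. Its argument "increments" is one flat list of numbers, 7 for each row, row after row: the shift along the tool's x, y, z as a fraction of full scale, then the turn, a rotation vector about the tool's x, y, z as a fraction of full scale, then the opening, from -1 (shut) to 1 (fully open). In form: [x, y, z, ax, ay, az, gripper, x, y, z, ax, ay, az, gripper, ...]. A call has 1 to 8 rows; each row shifts and turns the commanded pose from where the row before left it, along the tool's axes as they then stand; what a row does not reach is not made up. Full scale, the value 1, is 300 mm for a shift and 30 degrees for a turn. A row lasts 1/12 s, in which the tool goes at most 41.7 mm and 7.16 degrees, less where a joint would pass 70% of its speed; a pose out of reach is approached as far as the arm can. A call with a number of a shift or a turn outside -1 to 1 is refused whole. A call with a gripper value outside its range is refused whole. The fingers move at their own pace and stop on an object; "force" is the grip in N (left out, the last holds). Time passes only in rows, so rows that do not move let the fingers close. It gives the time, the measured TCP pose, the force, the opening and the grip force at its end, in the units of the state.
- r.get_obs(): the state, without advancing time (a new reading comes with each control period).
- vision.capture(name): name is "scene" or "top" or "wrist"; returns the picture (420x560x3 uint8, red, green, blue); there is no depth.
- vision.calibration(name): a dict with "fx", "fy", "cx", "cy" (pixels), "extrinsics" (4x4, takes a point from world to camera coordinates). Camera axes: x right, y down, z forward; pixel columns grow to the right and rows downward; lengths in m; the calibration is good to about 2 mm. A picture is of the moment at which its call begins: read the wrist's pose just before it. calibration takes no time and is no camera call; for the wrist camera it gives the pose at the moment of the call.
- r.finish_job(): hands the job in; it is judged then, once.
The state is a dict: "time_s": time; "joint_pos": joint angles; "qvel": joint speeds; "joint_efforts": joint torques, N m; "tool_pos": TCP position; "tcp_rot": TCP orientation; "ft_force": force on the tool from outside, world axes, zero at the start; "ft_torque": the same for the moment, N m; "finger_gap": finger opening in m; "finger_force": force on a finger pad.
Only numpy, scipy, OpenCV 4.12 (cv2) and the standard library are available. Lean on these libraries where they do the work, as an engineer would, in place of code of your own. Each camera call takes 0.05 s, during which the arm holds its last target. There are 200 camera calls.

## Working session

There is one attempt and no reset: what is moved stays moved. The work goes in short steps, Python scripts to look and compute and a tool call to move; the robot and the scene stay as the last step left them, time stands still between calls to the robot, and variables do not carry over. Pictures are saved under pics/ and viewed, at most 10 in all, crops included, and the job is handed in when it is done.

Besides the shell and the picture viewer there is one more tool, called after "Request:" by a JSON object that holds its "op" and its "data". carry_out: Moves the arm, as the interface text tells. Its arguments: {"type":"object","properties":{"increments":{"type":"array"},"force":{"type":"number"}},"required":["increments"]}

```bash
mkdir -p pics; ls; python3 - <<'E'
from plant import r, vision
import cv2,numpy as np
o=r.get_obs(); print({k:np.round(v,3) for k,v in o.items()})
for n in ["scene","top"]:
    im=vision.capture(n); cv2.imwrite(f"pics/{n}0.png",im[:,:,::-1])
    c=vision.calibration(n); print(n,c["fx"],c["cx"],c["cy"],np.round(c["extrinsics"],3).tolist())
a=cv2.imread("pics/scene0.png");b=cv2.imread("pics/top0.png")
E
```

```text
pics
{'time_s': np.float64(0.0), 'joint_pos': array([ 1.519,  0.502, -0.427,  1.551,  0.221,  1.138, -0.21 ]), 'qvel': array([ 0.001, -0.   , -0.001,  0.001, -0.   , -0.001,  0.001]), 'joint_efforts': array([ 0.0000e+00, -5.6953e+01, -5.8160e+00, -2.8095e+01,  1.1000e-02,
        1.2000e-02,  0.0000e+00]), 'tool_pos': array([ 0.201, -0.617,  0.249]), 'tcp_rot': array([-3.101, -0.492,  0.   ]), 'ft_force': array([-0.298, -0.885,  0.039]), 'ft_torque': array([ 0.002, -0.019,  0.041]), 'finger_force': np.float64(0.0), 'finger_gap': np.float64(0.085)}
scene 455.4471964625319 281.31064272529693 207.9201221678385 [[-0.515, -0.857, -0.006, 0.302], [-0.38, 0.235, -0.895, 0.294], [0.768, -0.459, -0.447, 0.449], [0.0, 0.0, 0.0, 1.0]]
top 395.29231639201754 283.5453517969294 211.65854540401483 [[-0.014, -0.999, 0.032, -0.005], [-0.994, 0.011, -0.111, 0.603], [0.111, -0.034, -0.993, 0.929], [0.0, 0.0, 0.0, 1.0]]
```

View pics/top0.png

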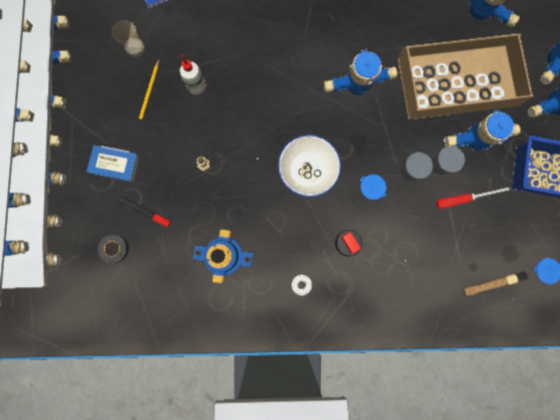

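View pics/scene0.png

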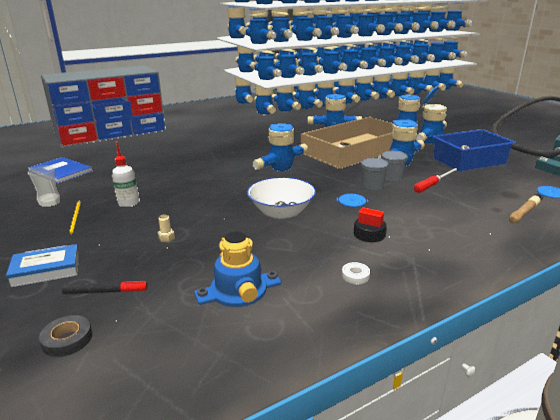

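The top view shows the cap at about (349,243) with its red bar, the pot at (219,256) with ears at about (199,253) and (248,259) and brass stubs at (224,236) and (217,277). The tape is at (302,285), the union at (203,163) and the meter lid at (373,187).

```bash
cat > h.py <<'E'
import numpy as np, cv2
from plant import r, vision
from scipy.spatial.transform import Rotation as R
def ray(c,u,v,z):
    E=np.array(c["extrinsics"]); d=E[:3,:3].T@np.array([(u-c["cx"])/c["fx"],(v-c["cy"])/c["fy"],1]); o=-E[:3,:3].T@E[:3,3]
    return o+d*(z-o[2])/d[2]
def proj(c,p):
    q=np.array(c["extrinsics"])@np.r_[p,1]; return np.array([c["fx"]*q[0]/q[2]+c["cx"],c["fy"]*q[1]/q[2]+c["cy"]])
def cap(name,f):
    c=vision.calibration(name); im=vision.capture(name)[:,:,::-1].copy(); cv2.imwrite("pics/"+f,im); return c,im
def mask(im,lo,hi):
    return cv2.inRange(cv2.cvtColor(im,cv2.COLOR_BGR2HSV),np.array(lo),np.array(hi))
def blobs(m,amin=30):
    cs,_=cv2.findContours(m,cv2.RETR_EXTERNAL,cv2.CHAIN_APPROX_NONE); return [k for k in cs if cv2.contourArea(k)>=amin]
E
python3 - <<'E'
from h import *
c=vision.calibration("top"); im=cv2.imread("pics/top0.png")
m=mask(im,(0,120,90),(8,255,255))|mask(im,(172,120,90),(180,255,255))
for k in blobs(m):
    (u,v),s,a=cv2.minAreaRect(k)
    if abs(u-349)<25 and abs(v-243)<25:
        b=np.array([ray(c,*p,.053)[:2] for p in cv2.boxPoints(((u,v),s,a))]); print("bar",u,v,s,ray(c,u,v,.053),b.round(3).tolist())
for n,(u,v) in dict(ear1=(199,253),ear2=(248,259)).items(): print(n,ray(c,u,v,.016))
m=mask(im,(100,120,60),(125,255,255))
for k in blobs(m):
    x,y,w,h=cv2.boundingRect(k)
    if abs(x+w/2-220)<40 and abs(y+h/2-256)<30: 
        print("pot",x,y,w,h,cv2.minAreaRect(k))
print(ray(c,302,285,.014),ray(c,373,187,.007),ray(c,203,163,.03))
w=vision.calibration("wrist");print(w["fx"],w["cx"],w["cy"]);E=np.array(w["extrinsics"]);o=r.get_obs()
T=np.eye(4);T[:3,:3]=R.from_rotvec(o["tcp_rot"]).as_matrix();T[:3,3]=o["tool_pos"];print((E@T).round(3))
E
```

```text
bar 350.80902099609375 242.494384765625 (20.987958908081055, 11.023979187011719) [ 0.52568808 -0.17073238  0.053     ] [[0.54, -0.147], [0.554, -0.17], [0.511, -0.195], [0.498, -0.172]]
ear1 [0.50622584 0.19460098 0.016     ]
ear2 [0.48998415 0.07558864 0.016     ]
pot 193 237 60 39 ((222.50003051757812, 255.49998474121094), (38.49199295043945, 56.202762603759766), 69.14553833007812)
[ 0.4250812 -0.0554409  0.014    ] [ 0.66698868 -0.24150905  0.007     ] [0.72653155 0.18438146 0.03      ]
317.7182488464648 273.00708550495864 210.55782742960463
[[-0.001  1.     0.001 -0.   ]
 [-0.956 -0.    -0.292  0.035]
 [-0.292 -0.001  0.956  0.142]
 [ 0.     0.     0.     1.   ]]
```

Request:
{"op": "carry_out", "data": {"increments": [0, 0, 0, 0, 0, -0.205, 1, 0, 0, 0, 0, 0, -0.205, 1, 0.12, -0.053, 0, 0, 0, 0, 1, 0.12, -0.053, 0, 0, 0, 0, 1, 0.12, -0.053, 0, 0, 0, 0, 1, 0.12, -0.053, 0, 0, 0, 0, 1, 0.12, -0.053, 0, 0, 0, 0, 1, 0.12, -0.053, 0, 0, 0, 0, 1], "force": 60}}

```text
time_s: 0.77
tool_pos: [0.34, -0.4247, 0.2497]
tcp_rot: [-3.032, -0.822, 0.001]
ft_force: [0.5, -0.4, 0.6]
finger_gap: 0.085
finger_force: 0.0
```

Request:
{"op": "carry_out", "data": {"increments": [0.12, -0.053, 0, 0, 0, 0, 1, 0.12, -0.053, 0, 0, 0, 0, 1, 0.12, -0.053, 0, 0, 0, 0, 1, 0.12, -0.053, 0, 0, 0, 0, 1, 0.12, -0.053, 0, 0, 0, 0, 1, 0.12, -0.053, 0.02, 0, 0, 0, 1, 0.12, -0.053, 0.02, 0, 0, 0, 1, 0.12, -0.053, 0.02, 0, 0, 0, 1]}}

```text
time_s: 1.43
tool_pos: [0.5244, -0.1698, 0.2317]
tcp_rot: [3.032, 0.821, -0.0]
ft_force: [0.2, -0.8, 1.2]
finger_gap: 0.0853
finger_force: 0.0
```

```bash
cat >> h.py <<'E'
def head(o): v=o["tcp_rot"]; return (2*np.arctan2(v[1],v[0])+np.pi)%(2*np.pi)-np.pi
E
python3 - <<'E'
from h import *
c,im=cap("wrist","w1.png"); o=r.get_obs(); print(o["tool_pos"].round(4),head(o),o["joint_pos"].round(2))
m=mask(im,(0,120,70),(8,255,255))|mask(im,(172,120,70),(180,255,255))
V=cv2.cvtColor(im,cv2.COLOR_BGR2HSV)[:,:,2]
for k in blobs(m,200):
    a=cv2.approxPolyDP(k,4,True)[:,0]; print(cv2.contourArea(k),a.tolist(),cv2.minAreaRect(k))
    b=np.array([ray(c,*p,.053)[:2] for p in cv2.boxPoints(cv2.minAreaRect(k))]); print(b.mean(0),b.round(4).tolist())
    for (u,v) in a: print(V[v,u],end=" ")
E
```

```text
[ 0.5287 -0.16    0.2314] 0.5395301308363969 [ 0.81  0.39 -0.69  1.81  0.28  1.03 -1.03]
1433.5 [[487, 211], [488, 222], [559, 242], [559, 227], [501, 205]] ((523.8500366210938, 223.95001220703125), (78.10824584960938, 22.135942459106445), 18.43494987487793)
[ 0.6248252  -0.40604396] [[0.6056, -0.3687], [0.626, -0.36], [0.6441, -0.4424], [0.6236, -0.4531]]
121 131 253 224 151 1056.5 [[266, 165], [264, 212], [285, 213], [286, 169]] ((275.0, 189.5), (49.0, 22.0), 90.0)
[ 0.52815175 -0.17010214] [[0.5441, -0.1486], [0.5547, -0.1668], [0.5125, -0.1921], [0.5013, -0.173]]
177 252 253 201
```

View pics/w1.png

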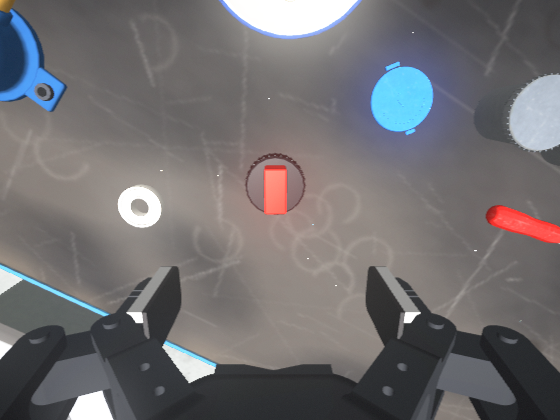

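The wrist view shows the red bar at u 264–286, v 165–213, almost parallel to the image's vertical axis, with a clear path down. I'll go lower and re-measure at rest.

Request:
{"op": "carry_out", "data": {"increments": [-0.012, 0.013, 0.1, 0, 0, 0, 1, -0.011, 0.012, 0.1, 0, 0, 0, 1, 0, 0, 0.1, 0, 0, 0, 1, 0, 0, 0.04, 0, 0, 0, 1, 0, 0, 0, 0, 0, 0, 1, 0, 0, 0, 0, 0, 0, 1, 0, 0, 0, 0, 0, 0, 1]}}

```text
time_s: 2.07
tool_pos: [0.5229, -0.1815, 0.1316]
tcp_rot: [3.031, 0.822, 0.003]
ft_force: [0.6, 0.1, -0.1]
finger_gap: 0.0857
finger_force: 0.0
```

```bash
python3 - <<'E'
from h import *
c,im=cap("wrist","w2.png"); o=r.get_obs(); print(o["tool_pos"].round(4),head(o),R.from_rotvec(o["tcp_rot"]).as_matrix()[:,2].round(4))
m=mask(im,(0,120,70),(8,255,255))|mask(im,(172,120,70),(180,255,255))
V=im[:,:,2]
for k in blobs(m,200):
    (u,v),s,a=cv2.minAreaRect(k)
    if abs(u-280)>80: continue
    print((u,v),s,a, V[int(v)-50:int(v)+50,int(u)].tolist())
    print(V[int(v),int(u)-30:int(u)+30].tolist())
    mt=((V>235)&(m>0)).astype(np.uint8)*255
    for kk in blobs(mt,200):
        q=cv2.minAreaRect(kk); b=np.array([ray(c,*p,.053)[:2] for p in cv2.boxPoints(q)]); print(q,b.mean(0),np.linalg.norm(np.diff(b,axis=0),axis=1),b.round(4).tolist(),cv2.approxPolyDP(kk,3,True)[:,0].tolist())
cv2.imwrite("pics/w2c.png",im[100:330,150:410])
E
```

```text
[ 0.5231 -0.1815  0.1319] 0.5295576075749326 [ 0.003 -0.001 -1.   ]
(261.86627197265625, 212.5113067626953) (71.43502807617188, 33.2804069519043) 88.97696685791016 [92, 96, 96, 105, 106, 143, 166, 164, 164, 166, 165, 164, 165, 165, 165, 189, 201, 203, 206, 208, 211, 209, 254, 255, 255, 255, 255, 255, 255, 255, 255, 255, 255, 255, 255, 255, 255, 255, 255, 255, 255, 255, 255, 255, 255, 255, 255, 255, 255, 255, 255, 255, 255, 255, 255, 255, 255, 255, 255, 255, 255, 255, 255, 255, 255, 255, 255, 255, 255, 255, 255, 255, 255, 255, 255, 255, 255, 255, 255, 255, 255, 255, 255, 255, 255, 255, 228, 184, 180, 180, 179, 178, 178, 178, 178, 177, 176, 174, 173, 173]
[152, 153, 154, 155, 157, 156, 157, 159, 159, 158, 160, 160, 160, 161, 161, 254, 255, 255, 255, 255, 255, 255, 255, 255, 255, 255, 255, 255, 255, 255, 255, 255, 255, 255, 255, 255, 255, 255, 255, 255, 255, 255, 255, 255, 255, 255, 255, 250, 159, 161, 161, 159, 158, 158, 155, 156, 154, 154, 153, 150]
((261.5, 216.0), (64.0, 33.0), 90.0) [ 0.5263303  -0.17079575] [0.02158372 0.04536374 0.02295011] [[0.5406, -0.1502], [0.5515, -0.1689], [0.5124, -0.1919], [0.5008, -0.1721]] [[247, 184], [247, 246], [277, 247], [278, 186]]
```

View pics/w2c.png

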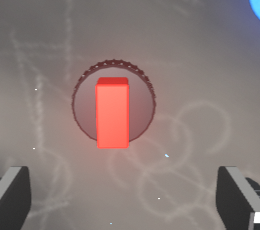

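The crop shows the bar's bright top face, 45 x 22 mm as it must be, centred at (261.5, 216) full-frame. It is parallel to the tool's x axis, and the cap is at (0.526, -0.171).

Request:
{"op": "carry_out", "data": {"increments": [0.014, -0.013, 0.08, 0, 0, 0, 1, 0.013, -0.012, 0.08, 0, 0, 0, 1, 0, 0, 0.08, 0, 0, 0, 1, 0, 0, 0.036, 0, 0, 0, 1, 0, 0, 0, 0, 0, 0, 1, 0, 0, 0, 0, 0, 0, 1]}}

```text
time_s: 2.62
tool_pos: [0.5255, -0.171, 0.0481]
tcp_rot: [3.032, 0.822, 0.001]
ft_force: [-0.3, -0.2, -0.5]
finger_gap: 0.0854
finger_force: 0.0
```

Now grip.

Request:
{"op": "carry_out", "data": {"increments": [0, 0, 0, 0, 0, 0, -1, 0, 0, 0, 0, 0, 0, -1, 0, 0, 0, 0, 0, 0, -1, 0, 0, 0, 0, 0, 0, -1, 0, 0, 0, 0, 0, 0, -1, 0, 0, 0, 0, 0, 0, -1, 0, 0, 0, 0, 0, 0, -1], "force": 60}}

```text
time_s: 3.2
tool_pos: [0.5253, -0.1709, 0.0479]
tcp_rot: [3.031, 0.822, 0.001]
ft_force: [-0.6, 0.2, 5.5]
finger_gap: 0.021
finger_force: 59.6
```

```bash
python3 - <<'E'
from h import *
o=r.get_obs();print({k:np.round(v,4).tolist() for k,v in o.items()},head(o))
E
```

```text
{'time_s': 3.2, 'joint_pos': [0.6879, 0.646, -0.5387, 1.9244, 0.4974, 0.7048, -1.1906], 'qvel': [-0.0008, 0.0016, 0.0004, -0.0003, 0.0015, 0.0022, 0.0002], 'joint_efforts': [-0.2064, -50.1772, -8.1149, -17.2047, 0.0786, -0.3879, 0.0182], 'tool_pos': [0.5253, -0.1709, 0.0479], 'tcp_rot': [3.0314, 0.8216, 0.0011], 'ft_force': [-0.5565, 0.1569, 5.4514], 'ft_torque': [0.0246, 0.291, -0.0384], 'finger_force': 59.6033, 'finger_gap': 0.021} 0.5293546866569532
```

Request:
{"op": "carry_out", "data": {"increments": [0, 0, -0.06, 0, 0, 0, -1, 0, 0, -0.11, 0, 0, -0.2, -1, 0, 0, -0.11, 0, 0, -0.22, -1, 0, 0, -0.11, 0, 0, -0.22, -1, 0, 0, -0.11, 0, 0, -0.22, -1, 0, 0, -0.08, 0, 0, -0.22, -1, 0, 0, 0, 0, 0, -0.22, -1, 0, 0, 0, 0, 0, -0.22, -1]}}

```text
time_s: 3.87
tool_pos: [0.5258, -0.1712, 0.2231]
tcp_rot: [2.469, 1.937, 0.002]
ft_force: [-0.6, 0.0, -2.6]
finger_gap: 0.0209
finger_force: 59.0
```

Request:
{"op": "carry_out", "data": {"increments": [0, 0, 0, 0, 0, -0.2, -1, 0.1, -0.037, 0, 0, 0, 0, -1, 0.11, -0.04, 0, 0, 0, 0, -1, 0.11, -0.04, 0, 0, 0, 0, -1, 0.11, -0.04, 0, 0, 0, 0, -1, 0.11, -0.04, 0, 0, 0, 0, -1, 0.1, -0.036, 0, 0, 0, 0, -1, 0, 0, 0, 0, 0, 0, -1]}}

```text
time_s: 4.53
tool_pos: [0.4805, 0.0366, 0.2217]
tcp_rot: [-2.361, -2.07, -0.003]
ft_force: [-0.3, 1.0, -1.2]
finger_gap: 0.0207
finger_force: 59.1
```

Request:
{"op": "carry_out", "data": {"increments": [0, 0, 0, 0, 0, 0, -1, 0, 0, 0, 0, 0, 0, -1]}}

```text
time_s: 4.7
tool_pos: [0.4825, 0.0286, 0.221]
tcp_rot: [2.371, 2.06, -0.001]
ft_force: [0.4, -0.3, -1.9]
finger_gap: 0.0208
finger_force: 59.1
```

```bash
python3 - <<'E'
from h import *
c,im=cap("wrist","w3.png"); o=r.get_obs(); print(o["tool_pos"].round(4),head(o),R.from_rotvec(o["tcp_rot"]).as_matrix()[:,2].round(4),o["joint_pos"].round(2),o["ft_force"].round(2))
ctr=np.array([.498,.135]);
for n,p in dict(mouth=[*ctr,.09],e1=[.506,.195,.016],e2=[.49,.075,.016]).items(): print(n,proj(c,p))
E
```

```text
[0.4827 0.0279 0.221 ] 1.4286627194165886 [-5.e-04 -7.e-04 -1.e+00] [ 0.73  0.36 -0.99  1.97  0.36  1.   -0.58] [-0.41 -0.15 -1.37]
mouth [272.98868518  66.76748395]
e1 [272.36548167   5.58432931]
e2 [273.47334411 141.61306264]
```

View pics/w3.png

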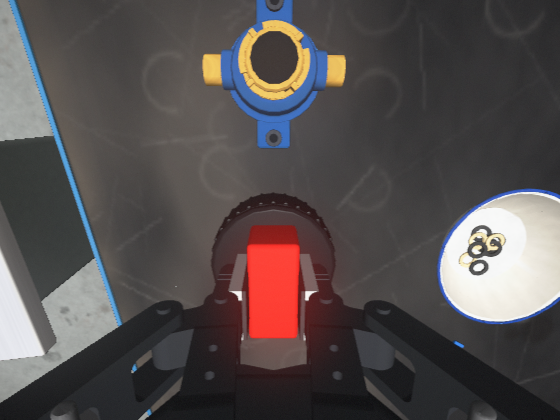

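The wrist view shows the pot with its ear screws at about (274,138) and (274,3), the stubs at (212,69) and (336,69), and the neck's dark core at about (275,57). The ear line is vertical in the image, so it is parallel to the bar.

```bash
python3 - <<'E'
from h import *
im=cv2.imread("pics/w3.png"); c=vision.calibration("wrist"); o=r.get_obs(); tp=o["tool_pos"]; h=head(o)
V=im.max(2)
def show(n,u,v,z):
    p=ray(c,u,v,z); d=p[:2]-tp[:2]; print(n,round(u,1),round(v,1),p.round(4),"tool dx,dy",(d@[np.cos(h),np.sin(h)]).round(4),(d@[np.sin(h),-np.cos(h)]).round(4))
    return p
# dark seal disc / core
roi=(V<75).astype(np.uint8)*255; roi[:15]=0; roi[110:]=0; roi[:,:225]=0; roi[:,325:]=0
for k in blobs(roi,400):
    (u,v),s,a=cv2.fitEllipse(k); print("disc size",s,a); show("disc",u,v,.1035); show("disc@95",u,v,.095)
br=mask(im,(12,90,80),(35,255,255)); br[110:]=0
for k in blobs(br,200):
    q=cv2.minAreaRect(k); print("brass",[np.round(t,1) for t in q],cv2.boundingRect(k)); show("brass",*q[0],.09)
g=(V<80).astype(np.uint8)*255
for (a,b,d,e) in [(125,150,262,286),(0,12,262,286)]:
    s=g[a:b,d:e]; M=cv2.moments(s,True); 
    if M["m00"]: show("screw",M["m10"]/M["m00"]+d,M["m01"]/M["m00"]+a,.016); print(M["m00"])
m=mask(im,(0,120,70),(8,255,255))|mask(im,(172,120,70),(180,255,255))
k=max(blobs(m,500),key=cv2.contourArea); print("bar",cv2.minAreaRect(k),cv2.approxPolyDP(k,4,True)[:,0].tolist())
cv2.imwrite("pics/w3c.png",cv2.resize(im[0:160,190:360],None,fx=3.6,fy=3.6,interpolation=cv2.INTER_CUBIC))
E
```

```text
disc size (45.5297737121582, 50.85317611694336) 0.6307264566421509
disc 273.8 56.9 [0.4996 0.1387 0.1035] tool dx,dy 0.1121 0.001
disc@95 273.8 56.9 [0.4998 0.14   0.095 ] tool dx,dy 0.1134 0.001
brass [array([336. ,  70.6]), array([18.2, 32.2]), np.float64(3.9)] (326, 55, 20, 32)
brass 336.0 70.6 [0.5443 0.1251 0.09  ] tool dx,dy 0.105 0.0473
brass [array([211.3,  69.5]), array([31.6, 18.6]), np.float64(87.9)] (202, 54, 20, 32)
brass 211.3 69.5 [0.4527 0.139  0.09  ] tool dx,dy 0.1057 -0.0454
brass [array([274. ,  59.5]), array([79., 70.]), np.float64(90.0)] (239, 20, 71, 80)
brass 274.0 59.5 [0.4998 0.1391 0.09  ] tool dx,dy 0.1125 0.0012
screw 273.5 141.1 [0.4903 0.0748 0.016 ] tool dx,dy 0.0476 0.0009
91.0
screw 273.9 4.5 [0.5079 0.1949 0.016 ] tool dx,dy 0.169 0.0013
68.0
bar ((273.0, 281.5), (113.0, 62.0), 90.0) [[251, 226], [242, 288], [247, 331], [253, 338], [296, 337], [304, 290], [296, 229]]
```

View pics/w3c.png

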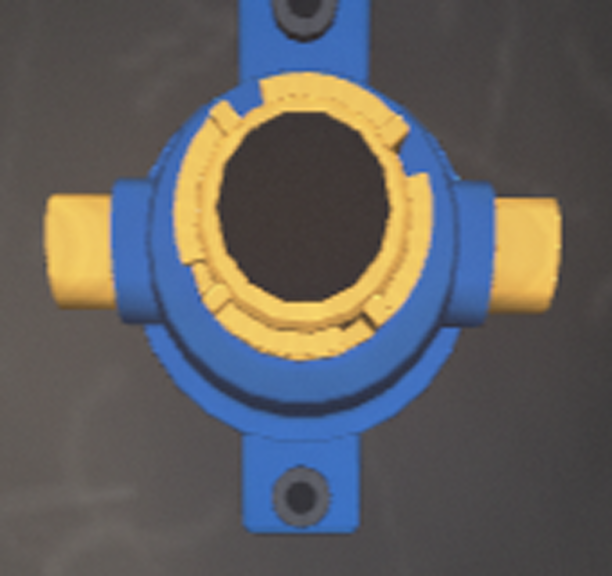

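The crop confirms the geometry: four gaps, the ones at crop (245,97) and (413,155) clearest, about 0.45 rad anticlockwise from the bar line. The pot's axis is about 111.5 mm ahead along tool x and 1 mm along y.

Request:
{"op": "carry_out", "data": {"increments": [0.08, 0.003, 0, 0, 0, 0, -1, 0.1, 0, 0, 0, 0, 0, -1, 0.1, 0, -0.0, 0, 0, 0, -1, 0.09, 0, 0.03, 0, 0, 0, -1, 0, 0, 0.06, 0, 0, 0, -1, 0, 0, 0.06, 0, 0, 0, -1, 0, 0, 0.03, 0, 0, 0, -1, 0, 0, 0, 0, 0, 0, -1]}}

```text
time_s: 5.42
tool_pos: [0.498, 0.1369, 0.1649]
tcp_rot: [-2.373, -2.056, 0.007]
ft_force: [-0.1, -0.4, -0.5]
finger_gap: 0.0211
finger_force: 59.1
```

Request:
{"op": "carry_out", "data": {"increments": [0, 0, 0, 0, 0, 0, -1, 0, 0, 0, 0, 0, 0, -1]}}

```text
time_s: 5.58
tool_pos: [0.4998, 0.1383, 0.1679]
tcp_rot: [2.373, 2.058, 0.001]
ft_force: [0.5, -0.5, -0.9]
finger_gap: 0.021
finger_force: 59.1
```

```bash
python3 - <<'E'
from h import *
c,im=cap("scene","s1.png"); o=r.get_obs(); print(o["tool_pos"].round(4),head(o),o["joint_pos"].round(2),o["ft_force"].round(2),o["ft_torque"].round(2))
tp=o["tool_pos"]; print(proj(c,tp-[0,0,.048]),proj(c,[.4995,.1385,.095]))
cv2.imwrite("pics/s1c.png",cv2.resize(im[150:310,150:330],None,fx=3.6,fy=3.6,interpolation=cv2.INTER_CUBIC))
E
```

```text
[0.4999 0.1385 0.1681] 1.4287209137047894 [ 0.41  0.5  -0.92  1.94  0.49  0.94 -0.89] [ 0.14  0.24 -0.89] [-0.01 -0.02  0.02]
[233.77280048 226.08239019] [234.72226557 239.99275345]
```

View pics/s1c.png

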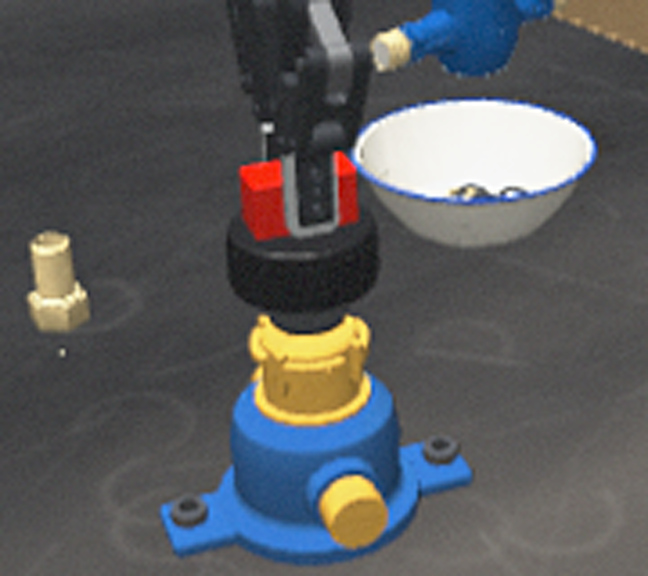

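The scene crop shows the cap (centre u ≈ 303 in the crop) over the neck (≈ 310). The pot's lean in the image accounts for the difference, so they are aligned. I'll descend slowly.

Request:
{"op": "carry_out", "data": {"increments": [0, 0, 0.04, 0, 0, 0, -1, 0, 0, 0.03, 0, 0, 0, -1, 0, 0, 0.014, 0, 0, 0, -1, 0, 0, 0, 0, 0, 0, -1, 0, 0, 0, 0, 0, 0, -1, 0, 0, 0, 0, 0, 0, -1]}}

```text
time_s: 6.13
tool_pos: [0.4991, 0.1392, 0.1421]
tcp_rot: [-2.372, -2.06, -0.0]
ft_force: [0.3, 0.3, -0.6]
finger_gap: 0.0213
finger_force: 59.1
```

Request:
{"op": "carry_out", "data": {"increments": [0, 0, 0.005, 0, 0, 0, -1, 0, 0, 0.005, 0, 0, 0, -1, 0, 0, 0.004, 0, 0, 0, -1, 0, 0, 0, 0, 0, 0, -1, 0, 0, 0, 0, 0, 0, -1]}}

```text
time_s: 6.55
tool_pos: [0.499, 0.1389, 0.1378]
tcp_rot: [2.372, 2.06, -0.0]
ft_force: [-0.3, 0.3, -0.9]
finger_gap: 0.0209
finger_force: 59.1
```

Request:
{"op": "carry_out", "data": {"increments": [0, 0, 0.004, 0, 0, 0, -1, 0, 0, 0, 0, 0, 0, -1, 0, 0, 0, 0, 0, 0, -1, 0, 0, 0, 0, 0, 0, -1]}}

```text
time_s: 6.88
tool_pos: [0.4991, 0.1389, 0.1366]
tcp_rot: [-2.372, -2.06, -0.0]
ft_force: [-0.1, -0.2, -1.3]
finger_gap: 0.021
finger_force: 59.1
```

Request:
{"op": "carry_out", "data": {"increments": [0, 0, 0.003, 0, 0, 0, -1, 0, 0, 0, 0, 0, 0, -1, 0, 0, 0, 0, 0, 0, -1, 0, 0, 0, 0, 0, 0, -1]}}

```text
time_s: 7.22
tool_pos: [0.4992, 0.139, 0.1358]
tcp_rot: [2.372, 2.06, 0.0]
ft_force: [-0.2, 0.4, -0.0]
finger_gap: 0.0211
finger_force: 59.3
```

Request:
{"op": "carry_out", "data": {"increments": [0, 0, 0.001, 0, 0, 0, -1, 0, 0, 0, 0, 0, 0, -1, 0, 0, 0, 0, 0, 0, -1, 0, 0, 0, 0, 0, 0, -1]}}

```text
time_s: 7.55
tool_pos: [0.4992, 0.139, 0.1356]
tcp_rot: [2.372, 2.06, 0.001]
ft_force: [-1.0, 0.1, 2.2]
finger_gap: 0.0208
finger_force: 59.7
```

Request:
{"op": "carry_out", "data": {"increments": [0, 0, 0.002, 0, 0, 0, -1, 0, 0, 0, 0, 0, 0, -1, 0, 0, 0, 0, 0, 0, -1, 0, 0, 0, 0, 0, 0, -1]}}

```text
time_s: 7.88
tool_pos: [0.4993, 0.1391, 0.1355]
tcp_rot: [2.372, 2.059, 0.0]
ft_force: [-0.8, -1.1, 7.8]
finger_gap: 0.0211
finger_force: 60.5
```

Request:
{"op": "carry_out", "data": {"increments": [0, 0, -0.002, 0, 0, 0, -1, 0, 0, 0, 0, 0, 0, -1, 0, 0, 0, 0, 0, 0, -0.1, 0, 0, 0, 0, 0, 0, -0.1, 0, 0, 0, 0, 0, 0, -0.1, 0, 0, 0, 0, 0, 0, -0.1, 0, 0, 0, 0, 0, 0, -0.1, 0, 0, 0, 0, 0, 0, -0.1]}}

```text
time_s: 8.55
tool_pos: [0.499, 0.1389, 0.1353]
tcp_rot: [-2.372, -2.06, 0.0]
ft_force: [-0.4, -0.4, 0.2]
finger_gap: 0.038
finger_force: 0.0
```

Request:
{"op": "carry_out", "data": {"increments": [0, 0, 0, 0, 0, 0, -0.1, 0, 0, 0, 0, 0, 0, -0.1, 0, 0, 0, 0, 0, 0, -0.1, 0, 0, 0, 0, 0, 0, -0.1, 0, 0, 0, 0, 0, 0, -0.1, 0, 0, 0, 0, 0, 0, -0.1, 0, 0, 0, 0, 0, 0, -0.1, 0, 0, 0, 0, 0, 0, -0.1]}}

```text
time_s: 9.22
tool_pos: [0.4991, 0.139, 0.1354]
tcp_rot: [2.372, 2.06, 0.0]
ft_force: [0.4, -0.7, -0.3]
finger_gap: 0.0384
finger_force: 0.0
```

Request:
{"op": "carry_out", "data": {"increments": [0, 0, 0, 0, 0, 0, -1, 0, 0, 0, 0, 0, 0, -1, 0, 0, 0, 0, 0, 0, -1, 0, 0, 0, 0, 0, 0, -1, 0, 0, 0, 0, 0, 0, -1, 0, 0, 0, 0, 0, 0, -1]}}

```text
time_s: 9.72
tool_pos: [0.4992, 0.139, 0.1355]
tcp_rot: [2.372, 2.06, 0.0]
ft_force: [-0.9, -0.1, 1.5]
finger_gap: 0.0211
finger_force: 59.5
```

Request:
{"op": "carry_out", "data": {"increments": [0, 0, 0.0015, 0, 0, 0, -1, 0, 0, 0, 0, 0, -0.08, -1, 0, 0, 0, 0, 0, -0.08, -1, 0, 0, 0, 0, 0, -0.08, -1, 0, 0, 0, 0, 0, -0.08, -1, 0, 0, 0, 0, 0, -0.06, -1, 0, 0, 0, 0, 0, 0, -1, 0, 0, 0, 0, 0, 0, -1]}}

```text
time_s: 10.38
tool_pos: [0.4993, 0.1393, 0.1354]
tcp_rot: [2.155, 2.285, 0.001]
ft_force: [-1.0, 0.2, 5.8]
finger_gap: 0.021
finger_force: 60.0
```

```bash
cat > st.py <<'E'
from h import *
o=r.get_obs(); print(o["time_s"].round(2),o["tool_pos"].round(4),"turn",round(head(o)-1.4287,3),"F",o["ft_force"].round(1),"T",o["ft_torque"].round(2),"q7",o["joint_pos"][6].round(2))
E
python3 st.py
```

```text
Traceback (most recent call last):
  File "st.py", line 2, in <module>
    o=r.get_obs(); print(o["time_s"].round(2),o["tool_pos"].round(4),"turn",round(head(o)-1.4287,3),"F",o["ft_force"].round(1),"T",o["ft_torque"].round(2),"q7",o["joint_pos"][6].round(2))
                         ^^^^^^^^^^^^^^^^^
AttributeError: 'float' object has no attribute 'round'
```

Request:
{"op": "carry_out", "data": {"increments": [0, 0, 0, 0, 0, -0.08, -1, 0, 0, 0, 0, 0, -0.08, -1, 0, 0, 0, 0, 0, -0.06, -1, 0, 0, 0, 0, 0, 0, -1, 0, 0, 0, 0, 0, 0, -1]}}

```text
time_s: 10.8
tool_pos: [0.4993, 0.1392, 0.1353]
tcp_rot: [2.021, 2.405, 0.001]
ft_force: [-1.0, 0.4, 5.0]
finger_gap: 0.0212
finger_force: 59.9
```

Request:
{"op": "carry_out", "data": {"increments": [0, 0, 0, 0, 0, -0.05, -1, 0, 0, 0, 0, 0, -0.05, -1, 0, 0, 0, 0, 0, 0, -1, 0, 0, 0, 0, 0, 0, -1]}}

```text
time_s: 11.13
tool_pos: [0.499, 0.1385, 0.1347]
tcp_rot: [1.957, 2.457, -0.001]
ft_force: [-0.5, -0.3, 0.5]
finger_gap: 0.0208
finger_force: 59.4
```

```bash
sed -i 's/o\["time_s"\].round(2)/round(float(o["time_s"]),2)/' st.py; python3 st.py
```

```text
11.13 [0.499  0.1385 0.1347] turn 0.368 F [-0.5 -0.3  0.5] T [-0.04 -0.05  0.11] q7 -0.62
```

Request:
{"op": "carry_out", "data": {"increments": [0, 0, 0, 0, 0, -0.05, -1, 0, 0, 0, 0, 0, -0.04, -1, 0, 0, 0.003, 0, 0, 0, -1, 0, 0, 0.002, 0, 0, 0, -1, 0, 0, 0, 0, 0, 0, -1, 0, 0, 0, 0, 0, 0, -1]}}

```text
time_s: 11.63
tool_pos: [0.4989, 0.1385, 0.1332]
tcp_rot: [-1.899, -2.503, 0.001]
ft_force: [1.0, -1.1, -2.6]
finger_gap: 0.0208
finger_force: 59.0
```

```bash
python3 st.py
```

```text
11.63 [0.4989 0.1385 0.1332] turn 0.415 F [ 1.  -1.1 -2.6] T [-0.32 -0.11  0.05] q7 -0.58
```

Request:
{"op": "carry_out", "data": {"increments": [0, 0, 0.005, 0, 0, 0, -1, 0, 0, 0.005, 0, 0, 0, -1, 0, 0, 0.002, 0, 0, 0, -1, 0, 0, 0, 0, 0, 0, -1, 0, 0, 0, 0, 0, 0, -1]}}

```text
time_s: 12.05
tool_pos: [0.4989, 0.1391, 0.1297]
tcp_rot: [-1.898, -2.503, -0.0]
ft_force: [-0.1, -0.1, -3.0]
finger_gap: 0.0213
finger_force: 58.9
```

Request:
{"op": "carry_out", "data": {"increments": [0, 0, 0.002, 0, 0, 0, -1, 0, 0, 0.002, 0, 0, 0, -1, 0, 0, 0, 0, 0, 0, -1, 0, 0, 0, 0, 0, 0, -1]}}

```text
time_s: 12.38
tool_pos: [0.4992, 0.1392, 0.1288]
tcp_rot: [1.898, 2.503, 0.001]
ft_force: [-0.5, 0.1, -1.8]
finger_gap: 0.0208
finger_force: 59.1
```

```bash
python3 st.py
```

```text
12.38 [0.4992 0.1392 0.1288] turn 0.415 F [-0.5  0.1 -1.8] T [ 0.05  0.   -0.01] q7 -0.59
```

Request:
{"op": "carry_out", "data": {"increments": [0, 0, 0.003, 0, 0, 0, -1, 0, 0, 0.002, 0, 0, 0, -1, 0, 0, 0, 0, 0, 0, -1, 0, 0, 0, 0, 0, 0, -1]}}

```text
time_s: 12.72
tool_pos: [0.4992, 0.1392, 0.1274]
tcp_rot: [1.898, 2.503, 0.001]
ft_force: [0.0, -0.1, 1.5]
finger_gap: 0.0213
finger_force: 59.4
```

```bash
python3 st.py
```

```text
12.72 [0.4992 0.1392 0.1274] turn 0.415 F [ 0.  -0.1  1.5] T [ 0.12 -0.    0.01] q7 -0.59
```

Request:
{"op": "carry_out", "data": {"increments": [0, 0, 0, 0, 0, 0.07, -1, 0, 0, 0, 0, 0, 0.08, -1, 0, 0, 0, 0, 0, 0.08, -1, 0, 0, 0, 0, 0, 0.08, -1, 0, 0, 0.001, 0, 0, 0.08, -1, 0, 0, 0, 0, 0, 0, -1, 0, 0, 0, 0, 0, 0, -1]}}

```text
time_s: 13.3
tool_pos: [0.4992, 0.139, 0.1271]
tcp_rot: [2.142, 2.298, 0.0]
ft_force: [-0.5, 0.1, 1.5]
finger_gap: 0.0211
finger_force: 59.5
```

```bash
python3 st.py
```

```text
13.3 [0.4992 0.139  0.1271] turn 0.212 F [-0.5  0.1  1.5] T [ 0.02  0.05 -0.01] q7 -0.76
```

Request:
{"op": "carry_out", "data": {"increments": [0, 0, 0.0007, 0, 0, 0.08, -1, 0, 0, 0.0007, 0, 0, 0.08, -1, 0, 0, 0.0007, 0, 0, 0.08, -1, 0, 0, 0.0007, 0, 0, 0.08, -1, 0, 0, 0.0007, 0, 0, 0.08, -1, 0, 0, 0.0007, 0, 0, 0.06, -1, 0, 0, 0, 0, 0, 0, -1, 0, 0, 0, 0, 0, 0, -1]}}

```text
time_s: 13.97
tool_pos: [0.4993, 0.139, 0.1259]
tcp_rot: [2.402, 2.024, 0.001]
ft_force: [-1.0, 0.5, 4.3]
finger_gap: 0.0209
finger_force: 59.7
```

```bash
python3 st.py
```

```text
13.97 [0.4993 0.139  0.1259] turn -0.028 F [-1.   0.5  4.3] T [-0.04  0.08  0.02] q7 -0.97
```

Request:
{"op": "carry_out", "data": {"increments": [0, 0, 0.0006, 0, 0, 0.08, -1, 0, 0, 0.0006, 0, 0, 0.08, -1, 0, 0, 0.0006, 0, 0, 0.08, -1, 0, 0, 0.0006, 0, 0, 0.08, -1, 0, 0, 0.0006, 0, 0, 0.08, -1, 0, 0, 0.0006, 0, 0, 0.06, -1, 0, 0, 0, 0, 0, 0, -1, 0, 0, 0, 0, 0, 0, -1]}}

```text
time_s: 14.63
tool_pos: [0.4993, 0.139, 0.1249]
tcp_rot: [2.628, 1.721, 0.001]
ft_force: [-1.1, 0.3, 4.6]
finger_gap: 0.0213
finger_force: 59.9
```

```bash
python3 st.py
```

```text
14.63 [0.4993 0.139  0.1249] turn -0.269 F [-1.1  0.3  4.6] T [-0.01  0.14 -0.06] q7 -1.18
```

Request:
{"op": "carry_out", "data": {"increments": [0, 0, 0.0005, 0, 0, 0.08, -1, 0, 0, 0.0005, 0, 0, 0.08, -1, 0, 0, 0.0005, 0, 0, 0.08, -1, 0, 0, 0.0004, 0, 0, 0.08, -1, 0, 0, 0, 0, 0, 0.08, -1, 0, 0, 0, 0, 0, 0, -1, 0, 0, 0, 0, 0, 0, -1]}}

```text
time_s: 15.22
tool_pos: [0.4994, 0.1389, 0.1244]
tcp_rot: [2.793, 1.436, 0.001]
ft_force: [-0.5, -1.8, 6.1]
finger_gap: 0.021
finger_force: 60.0
```

```bash
python3 st.py
```

```text
15.22 [0.4994 0.1389 0.1244] turn -0.479 F [-0.5 -1.8  6.1] T [-0.15  0.2  -0.06] q7 -1.36
```

Request:
{"op": "carry_out", "data": {"increments": [0, 0, 0.0004, 0, 0, 0.06, -1, 0, 0, 0, 0, 0, 0.06, -1, 0, 0, 0, 0, 0, 0.06, -1, 0, 0, 0, 0, 0, 0.06, -1, 0, 0, 0, 0, 0, 0, -1, 0, 0, 0, 0, 0, 0, -1]}}

```text
time_s: 15.72
tool_pos: [0.4993, 0.1389, 0.1242]
tcp_rot: [2.878, 1.258, 0.001]
ft_force: [-1.8, -1.6, 6.1]
finger_gap: 0.0211
finger_force: 60.1
```

```bash
python3 st.py
```

```text
15.72 [0.4993 0.1389 0.1242] turn -0.604 F [-1.8 -1.6  6.1] T [-0.16  0.22 -0.14] q7 -1.47
```

Request:
{"op": "carry_out", "data": {"increments": [0, 0, 0, 0, 0, 0.05, -1, 0, 0, 0, 0, 0, 0.05, -1, 0, 0, 0, 0, 0, 0.04, -1, 0, 0, 0, 0, 0, 0, -1, 0, 0, 0, 0, 0, 0, -1]}}

```text
time_s: 16.13
tool_pos: [0.4991, 0.1387, 0.1242]
tcp_rot: [2.922, 1.152, -0.0]
ft_force: [-1.3, -0.5, 7.0]
finger_gap: 0.0208
finger_force: 60.1
```

```bash
python3 st.py
```

```text
16.13 [0.4991 0.1387 0.1242] turn -0.677 F [-1.3 -0.5  7. ] T [-0.21  0.35  0.02] q7 -1.53
```

Request:
{"op": "carry_out", "data": {"increments": [0, 0, 0, 0, 0, 0.04, -1, 0, 0, 0, 0, 0, 0.04, -1, 0, 0, 0, 0, 0, 0, -1, 0, 0, 0, 0, 0, 0, -1]}}

```text
time_s: 16.47
tool_pos: [0.4985, 0.1386, 0.124]
tcp_rot: [2.945, 1.092, -0.002]
ft_force: [-3.4, -2.1, 7.7]
finger_gap: 0.0209
finger_force: 60.3
```

```bash
python3 st.py
```

```text
16.47 [0.4985 0.1386 0.124 ] turn -0.719 F [-3.4 -2.1  7.7] T [-0.29  0.67  0.27] q7 -1.56
```

Request:
{"op": "carry_out", "data": {"increments": [0, 0, 0, 0, 0, 0.03, -1, 0, 0, 0, 0, 0, 0.02, -1, 0, 0, 0, 0, 0, 0, -1, 0, 0, 0, 0, 0, 0, -1]}}

```text
time_s: 16.8
tool_pos: [0.4983, 0.1386, 0.124]
tcp_rot: [2.958, 1.056, -0.002]
ft_force: [-3.3, -0.6, 6.8]
finger_gap: 0.0208
finger_force: 60.5
```

```bash
python3 st.py
```

```text
16.8 [0.4983 0.1386 0.124 ] turn -0.743 F [-3.3 -0.6  6.8] T [-0.32  0.72  0.7 ] q7 -1.59
```

Request:
{"op": "carry_out", "data": {"increments": [0, 0, 0, 0, 0, 0.03, -1, 0, 0, 0, 0, 0, 0, -1, 0, 0, 0, 0, 0, 0, -1, 0, 0, 0, 0, 0, 0, -1]}}

```text
time_s: 17.13
tool_pos: [0.4983, 0.1386, 0.124]
tcp_rot: [2.965, 1.034, -0.002]
ft_force: [-3.7, -2.2, 8.2]
finger_gap: 0.0207
finger_force: 61.0
```

```bash
python3 st.py
```

```text
17.13 [0.4983 0.1386 0.124 ] turn -0.758 F [-3.7 -2.2  8.2] T [-0.41  0.73  1.13] q7 -1.6
```

The torque rises steadily with no further turn, so the stop rib is reached. The height matches fully home (-13.4 mm). I'll relieve the twist, release, and retreat.

Request:
{"op": "carry_out", "data": {"increments": [0, 0, 0, 0, 0, -0.06, -1, 0, 0, 0, 0, 0, 0, -1, 0, 0, 0, 0, 0, 0, -0.1, 0, 0, 0, 0, 0, 0, -0.1, 0, 0, 0, 0, 0, 0, 0.1, 0, 0, 0, 0, 0, 0, 0.1, 0, 0, 0, 0, 0, 0, 0.1, 0, 0, 0, 0, 0, 0, 0.1]}}

```text
time_s: 17.8
tool_pos: [0.499, 0.1389, 0.1237]
tcp_rot: [-2.953, -1.073, 0.0]
ft_force: [-0.3, 0.1, 0.4]
finger_gap: 0.0468
finger_force: 0.0
```

Request:
{"op": "carry_out", "data": {"increments": [0, 0, -0.03, 0, 0, 0, 0.1, 0, 0, -0.06, 0, 0, 0, 0.1, 0, 0, -0.1, 0, 0, 0, 0.1, 0, 0, -0.1, 0, 0, 0, 0.1, 0, 0, -0.05, 0, 0, 0, 0.1, 0, 0, 0, 0, 0, 0, 0.1, 0, 0, 0, 0, 0, 0, 0.1, 0, 0, 0, 0, 0, 0, 0.1]}}

```text
time_s: 18.47
tool_pos: [0.4986, 0.1385, 0.2254]
tcp_rot: [2.952, 1.073, -0.001]
ft_force: [-0.2, 0.3, -1.0]
finger_gap: 0.047
finger_force: 0.0
```

```bash
python3 st.py; python3 - <<'E'
from h import *
c,im=cap("wrist","w4.png")
m=mask(im,(0,120,70),(8,255,255))|mask(im,(172,120,70),(180,255,255)); m&=((im[:,:,2]>235)*255).astype(np.uint8)
z=.0768+.053
for k in blobs(m,200):
    q=cv2.minAreaRect(k); b=np.array([ray(c,*p,z)[:2] for p in cv2.boxPoints(q)]); e=np.diff(b,axis=0); L=np.linalg.norm(e,axis=1); d=e[L.argmax()]; print(q,b.mean(0),L,"turn",(np.arctan2(d[1],d[0])-1.4287)%np.pi-np.pi)
c2,s=cap("scene","s2.png")
cv2.imwrite("pics/f.png",np.hstack([cv2.resize(s[150:310,150:330],(450,400)),im[:400,100:440]]))
E
```

```text
18.47 [0.4986 0.1385 0.2254] turn -0.732 F [-0.2  0.3 -1. ] T [-0.    0.01  0.02] q7 -1.46
((272.0, 218.0), (58.0, 30.0), 90.0) [0.49904207 0.13954829] [0.02134921 0.04473554 0.02258486] turn -0.7197524918926148
((211.77586364746094, 15.189659118652344), (38.438934326171875, 15.041321754455566), 68.19859313964844) [0.57613847 0.25173773] [0.00908432 0.02063846 0.00934635] turn -0.34735993176480395
```

View pics/f.png

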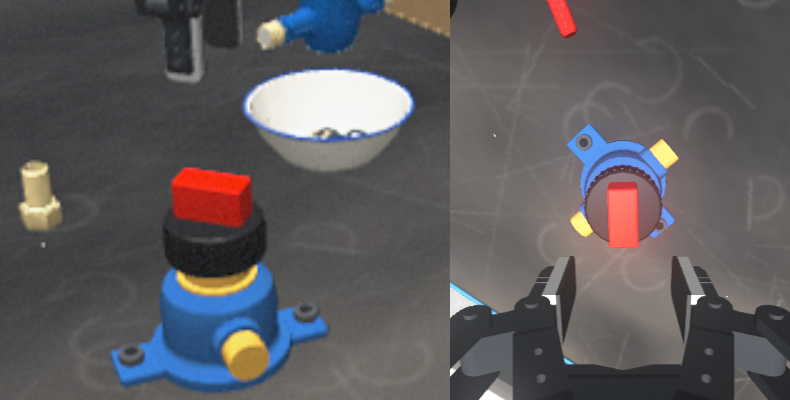

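The picture shows the cap level and low on the neck, its bar (about (622,215) in the composite) turned 0.72 rad clockwise from the ear line. The gripper is clear, so I'm handing in.

```bash
python3 -c "from plant import r; print(r.finish_job())"
```

```text
the job is handed in; nothing more can be done
None
```

The cap is screwed fully home on the pot's neck against the stop rib and released, it held after letting go, and the job is handed in at about 18.6 s on the robot's clock with nothing else touched.

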